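# Slide the bottle tray across the gap onto the reader

### The job

Slide the grey tray with its two amber bottles from the steel prep stand across the open gap and in between the black guides of the reader's loading deck, without lifting it and without letting its nose sag into the gap or the bottles topple. Push it fully home, so that the small brass pin is pressed in and the tray has borne firmly but gently against the steel collar of the end stop, then let go and leave it there. Leave the other things on the bench alone.

Things in the scene. Friction and masses are not known exactly. Their poses are not given: they have to be found in the camera images.
- tray: Loose grey plastic tray, 136 mm wide (its x), 160 mm long (its y), 0.2 to 0.33 kg empty; origin at the centre of its flat underside, +y towards the nose, which goes in first. Rim 22 mm high. The bottles load the nose end: the centre of mass is about 50 mm behind the nose face, so a tray that is not held level tips into the gap before its nose gets across.
- tray_grip (a point): Centre of the black crossbar handle at the tray's tail: 58 mm behind the tray's origin (-y), 42 mm above its underside. Bar 96 mm along the tray's x, 14 mm thick along y, 24 mm tall, on two posts 84 mm apart; take it from above, fingers closing along the tray's y. The bottles begin 75 mm ahead of it; their tops are 79 mm above the tray's underside.
- tray_nose (a point): Front end of the flat part of the underside, 68 mm ahead of the tray's origin; from here the nose is bevelled up by 6 mm to its foremost face, 12 mm farther on (80 mm from the tray's origin).
- bottle_a: Amber bottle with a green stopper, 52 mm across, 74 mm tall, about 0.26 kg, loose in a square pocket of the tray; origin under its centre, z up along the bottle. Its place is 32 mm to the tray's -x side and 44 mm ahead of the tray's origin, on the 5 mm thick tray floor, with about 4 mm play either way.
- bottle_b: The same kind of bottle in the other pocket, on the tray's +x side.
- stand: Fixed steel prep stand, 190 x 190 mm plate on four legs; origin under its centre; its top is 60 mm above its origin. It points the same way as the deck. Its top stands level with the deck or up to 3 mm above it.
- stand_edge (a point): Middle of the stand's edge towards the gap, at its top face.
- dock: Fixed loading deck of the reader, 190 mm wide (its x), 220 mm long (its y), top 60 mm above its origin, which lies under its centre; +y is the loading direction. Two black guides 18 mm high, 144 mm apart inside (4 mm play each side of the tray), flare to about 168 mm at the entry, whose edge is bevelled 4 mm down over 10 mm. The gap between stand and deck is 88 to 96 mm.
- dock_entry (a point): Middle of the deck's entry edge towards the gap, at its top face.
- stop: Black plate across the deck's far end, origin at its foot. A steel collar on a screw stands out of it, mid-width, 15 mm above the deck; its face is 60 to 92 mm beyond the deck's centre, set anew each time and not measured: find it by feel. A brass pin stands 8 mm out of it on a soft spring (0.2 N per mm); tray friction keeps it in. Seat the nose on the collar with 5 to 15 N; over 25 N does damage.
- spare_bottle: Bystander: an amber bottle with green stopper standing on the bench, not in the tray, 52 mm across, 74 mm tall; origin under it.
- bucket: Bystander: an empty black cup-shaped centrifuge bucket on the bench, 68 mm across, 70 mm tall; origin under it.
- tip_box: Bystander: a blue box with a clear lid, 57 x 87 x 57 mm, on the bench; origin under it.

How it is judged (in metres and radians):
On the way, in this order (a step that is already met when the one before it is completed fails the run):
1. the tray bridges the gap: its nose is on the deck between the guides while its tail is still on the stand (y of tray_nose in the frame of dock_entry above 0.003 m and y of tray in the frame of stand_edge below 0.08 m and x of tray_nose in the frame of dock between -0.016 and 0.016 m), for 0.05 s.
2. the tray is pressed firmly home against the end stop (more than 4 N) (contact force between tray and stop above 4 N), for 0.2 s.
At the end, for the whole second after the job is handed in: Tray flat on the deck between the guides (within 7 mm of its middle line, 3 mm of its surface), at rest and released, nose at the end stop with the pin pressed in by at least 5.5 of its 8 mm (it pushes back with over 1.1 N), both bottles upright in their pockets (contact force between tray and stop above 1.1 N and y of tray in the frame of dock above -0.028 m and x of tray in the frame of dock between -0.007 and 0.007 m and z of tray in the frame of dock between 0.057 and 0.063 m and angle between the y axis of tray and the y axis of dock, either way round below 0.07 rad and angle between tray's own z axis and vertical below 0.04 rad and linear speed of tray below 0.01 m/s and angle between each of bottle_a, bottle_b's own z axis and vertical below 0.15 rad and x of bottle_a in the frame of tray between -0.042 and -0.022 m and y of bottle_a in the frame of tray between 0.034 and 0.054 m and z of bottle_a in the frame of tray between 0 and 0.01 m and x of bottle_b in the frame of tray between 0.022 and 0.042 m and y of bottle_b in the frame of tray between 0.034 and 0.054 m and z of bottle_b in the frame of tray between 0 and 0.01 m); the robot touches nothing.
It fails at once if the tray's nose sags more than 5 mm below the deck's surface, or the tray tips by more than 4.5 degrees (z of tray_nose in the frame of dock_entry below -0.005 m or angle between tray's own z axis and vertical above 0.08 rad).
It fails at once if the tray is lifted more than 10 mm above the deck's surface (z of tray in the frame of dock_entry above 0.01 m).
It fails at once if the tray is pressed against the end stop with more than 25 N (contact force between tray and stop above 25 N).
It fails at once if a bottle in the tray tips by more than 15 degrees (angle between any of bottle_a, bottle_b's own z axis and vertical above 0.26 rad).
It fails at once if another thing on the bench is moved by more than 20 mm (distance of any of spare_bottle, bucket, tip_box from where it was at the start of the episode above 0.02 m).
It also fails if it takes over 54 s, if anything falls off the work surface, if the arm or the gripper's body presses on something with over 40 N, if the wrist force passes 120 N, or if a joint passes its speed limit or range.

### The arm

A 6-joint arm with a two-finger parallel gripper is mounted at the origin on the work surface. World frame = base frame: x ahead of the robot, y to its left, z up, the work surface at z = 0. Lengths are in mm, angles in rad, forces in N, time in s.
With the tool pointing down it reaches from about 425 to 950 mm from the base axis. Payload 14.7 kg.
Tool frame: the origin (TCP) lies midway between the tips of the shut fingers; the grasp point (between the pads) lies 19 mm behind it; z points along the fingers, y is the direction in which the jaws open and shut (so a half turn about z gives the same grasp; the last joint's range is limited). The gripper opens to 85 mm and grips with 20 to 120 N. Pads are 22 mm wide; open, the fingers measure 114 mm over their backs; the gripper's body (76 mm by 85 mm) begins 54 mm behind the grasp point. The pads swing forward as they close: fully open they stand 13 mm farther back than shut.
Start: joints at [1.094, 0.48, 1.596, -0, 1.065, -0.047], TCP at [270.824, 590.886, 231.297] pointing down, gripper open.
Joint ranges: [-2.75, 2.75], [-0.82, 2.05], [0.23, 2.67], [-1.56, 4.7], [0.09, 2.69], [-2.92, 2.92]. Speed limits (rad/s): [1.89, 1.89, 2.39, 3.01, 3.01, 3.01].

### API

Orientations are given as [roll, pitch, yaw] about the fixed x, y, z axes, in that order (R = Rz(yaw) Ry(pitch) Rx(roll)).
In Python, from bench import readout, vision, order gives the robot as it stands.
- The arm moves only by the tool carry_out, never from a script. Its argument "plan" is a list that holds one entry, the list of rows, each a list of 7 numbers: the shift along the tool's x, y, z in m, then the turn, a rotation vector about the tool's x, y, z in units of 6 degrees (1.0 is 6 degrees), then the finger opening in m, from 0 to 0.0854. In form: [[[tx, ty, tz, ax, ay, az, grip], ...]]. A call has 1 to 20 rows; each row is the pose to reach, as a shift and turn from the pose measured when the call began, along the tool's axes at that moment; what a row does not reach only later rows make up. A row lasts 1/12 s, in which the tool goes at most 41.7 mm and 7.16 degrees, less where a joint would pass 70% of its speed; a pose out of reach is approached as far as the arm can. A call with a gripper value outside its range is refused whole. The fingers move at their own pace and stop on an object; "newtons" is the grip in N (left out, the last holds). Time passes only in rows, so rows that repeat a pose let the fingers close. It gives the time, the measured TCP pose, the force and the opening at its end, in the units of the state.
- readout.read_state(): the state, without advancing time (a new reading comes with each control period).
- vision.get_image(name): name is "scene" or "top" or "wrist"; returns the picture (420x560x3 uint8, red, green, blue); there is no depth.
- vision.calibration(name): a dict with "K" (3x3 intrinsics, pixels), "D" ([k1, k2, p1, p2, k3] as OpenCV has them; the pictures are not rectified), "R" (3x3) and "t" (3): a world point X has camera coordinates R X + t; the wrist camera has in their place "T_tool_cam" (4x4, takes a point from camera to tool coordinates, whose origin is the TCP and whose axes are the flange's). Camera axes: x right, y down, z forward; pixel columns grow to the right and rows downward; lengths in mm; the calibration is good to about 2 mm. A picture is of the moment at which its call begins: read the wrist's pose just before it. calibration takes no time and is no camera call.
- order.finish_job(): hands the job in, once; it reports no verdict.
The state is a dict: "time": time; "joints": joint angles; "joint_velocities": joint speeds; "effort": joint torques, N m; "tcp_pos": TCP position; "ee_rot": TCP orientation; "ft_force": force on the tool from outside, world axes, zero at the start; "moment": the same for the moment, N m; "finger_gap": finger opening in mm.
Only numpy, scipy, OpenCV 4.12 (cv2) and the standard library are available. Lean on these libraries where they do the work, as an engineer would, in place of code of your own. Each camera call takes 0.05 s, during which the arm holds its last target.

## Working session

There is one attempt and no reset: what is moved stays moved. The work goes in short steps, Python scripts to look and compute and a tool call to move; the robot and the scene stay as the last step left them, time stands still between calls to the robot, and variables do not carry over. Pictures are saved under pics/ and viewed, and the job is handed in when it is done.

Besides the shell and the picture viewer there is one more tool, called by a JSON object that holds its "op" and its "data". carry_out: Moves the arm, as the interface text tells. Its arguments: {"type":"object","properties":{"plan":{"type":"array","items":{"type":"array","items":{"type":"array","items":{"type":"number"}}}},"newtons":{"type":"number"}},"required":["plan"]}

```bash
ls; mkdir -p pics; cat > h.py <<'E'
import numpy as np, cv2
from bench import readout, vision, order
def save(n,f):
    im=vision.get_image(n); cv2.imwrite('pics/'+f,im[:,:,::-1]); return im
E
python3 - <<'E'
from h import *
s=readout.read_state(); print(s)
for n in ['scene','top','wrist']:
    save(n,n+'0.png'); print(n,vision.calibration(n))
print(readout.read_state()['time'])
E
```

```text
pics
{'time': 0.0, 'joints': array([ 1.09441407e+00,  4.80842521e-01,  1.59689416e+00, -2.66658413e-05,
        1.06510558e+00, -4.65867036e-02]), 'joint_velocities': array([ 0.00312774, -0.00039071, -0.00026905, -0.00091278,  0.00044462,
       -0.00082633]), 'effort': array([-1.51557415e-04, -9.50654626e+01, -4.30185449e+01, -1.68415272e-04,
        1.22611484e-02, -3.20095899e-05]), 'tcp_pos': array([270.62888651, 590.50950718, 230.65790373]), 'ee_rot': array([-3.14034331e+00, -3.49072151e-05,  2.71181001e+00]), 'ft_force': array([-0.52372578,  0.19653363,  1.0092976 ]), 'moment': array([ 0.0270678 ,  0.07175571, -0.10675934]), 'finger_gap': 85.05208114361317}
scene {'K': array([[428.39562393,   0.        , 276.18151112],
       [  0.        , 428.39562393, 210.12481683],
       [  0.        ,   0.        ,   1.        ]]), 'D': array([-0.07398434,  0.        ,  0.        ,  0.        ,  0.        ]), 'R': array([[-0.28521171,  0.95845874, -0.00333555],
       [ 0.74079196,  0.21822898, -0.63529787],
       [-0.60817888, -0.18366534, -0.77225999]]), 't': array([  85.69789871, -441
[... 380 characters left out ...]
5172023, -0.00615246, -0.98840433]]), 't': array([117.48062012, 641.36198133, 972.70580171])}
wrist {'K': array([[330.48025338,   0.        , 277.74030793],
       [  0.        , 330.48025338, 214.27645069],
       [  0.        ,   0.        ,   1.        ]]), 'D': array([-0.00886046,  0.        ,  0.        ,  0.        ,  0.        ]), 'T_tool_cam': array([[-2.01359974e-04, -9.49128815e-01, -3.14887999e-01,
         8.06236226e+01],
       [ 9.99999151e-01,  2.14301967e-04, -1.28540934e-03,
        -8.97073339e-01],
       [ 1.28750016e-03, -3.14887991e-01,  9.49127966e-01,
        -1.40824938e+02],
       [ 0.00000000e+00,  0.00000000e+00,  0.00000000e+00,
         1.00000000e+00]])}
0.15
```

View pics/scene0.png

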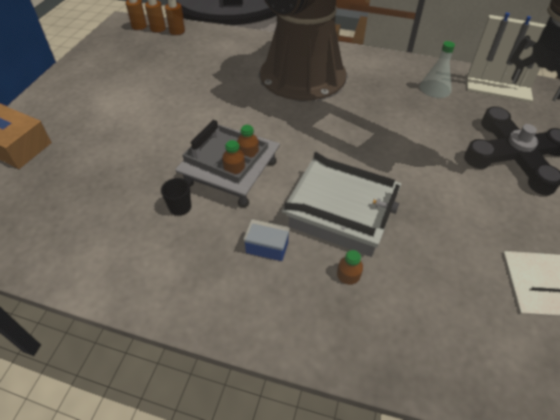

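View pics/top0.png

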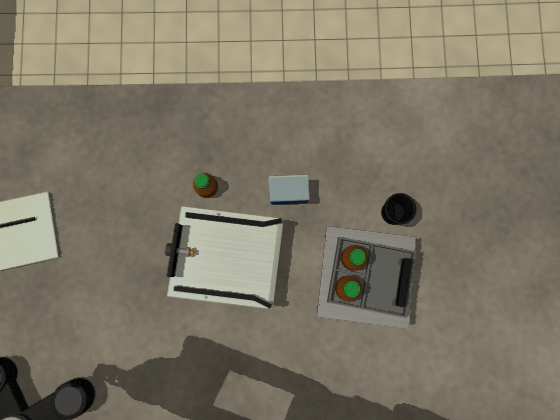

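View pics/wrist0.png

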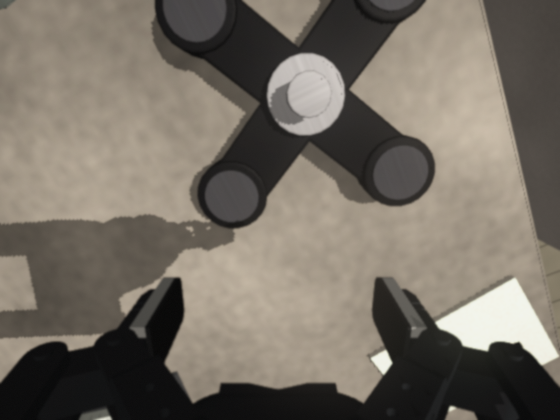

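The loading direction runs roughly along world +y (left in the top view). The handle is at about (404,282), the collar at (192,252) and the bucket at (399,208). I'll enlarge these areas.

```bash
python3 - <<'E'
import cv2
t=cv2.imread('pics/top0.png'); s=cv2.imread('pics/scene0.png')
def c(im,x,y,w,h,k,f): cv2.imwrite('pics/'+f,cv2.resize(im[y:y+h,x:x+w],None,fx=k,fy=k,interpolation=cv2.INTER_CUBIC))
c(t,310,215,120,120,5,'t_stand.png'); c(t,155,195,140,120,5,'t_dock.png')
c(s,160,110,130,100,6,'s_stand.png'); c(s,275,145,135,105,5.9,'s_dock.png')
E
```

```text
(no output)
```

View pics/t_stand.png

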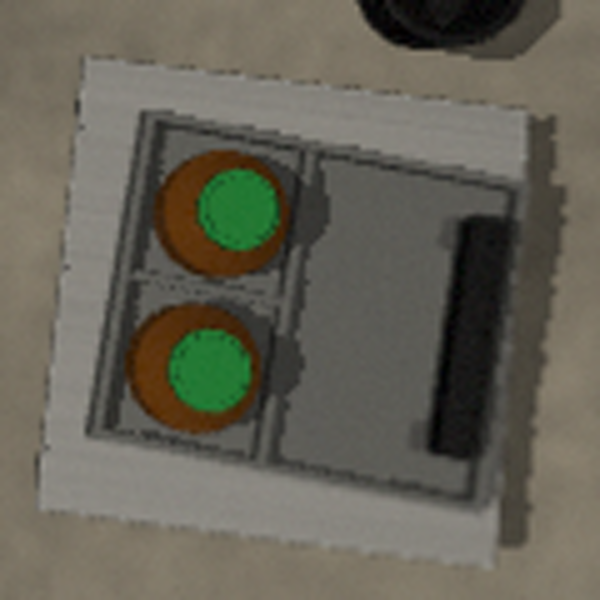

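View pics/t_dock.png

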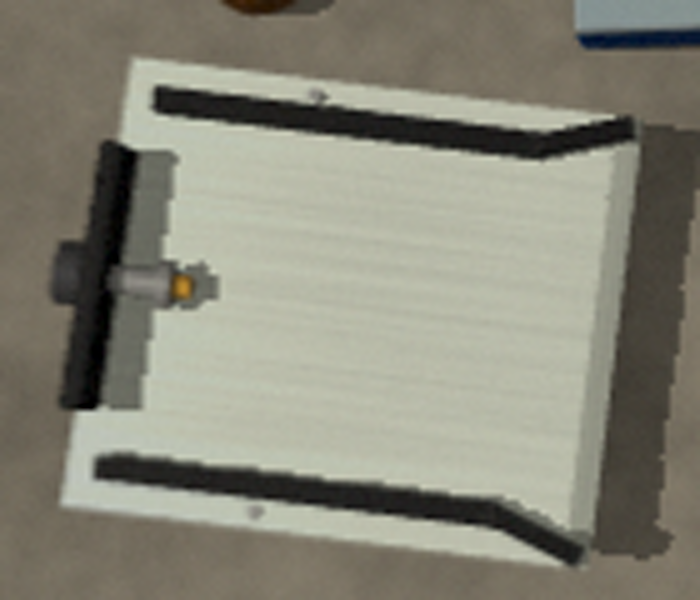

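View pics/s_stand.png

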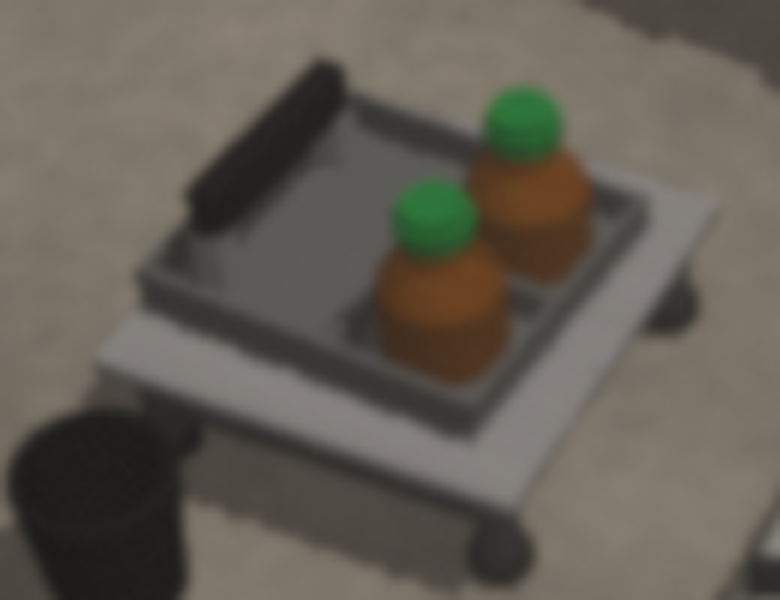

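View pics/s_dock.png

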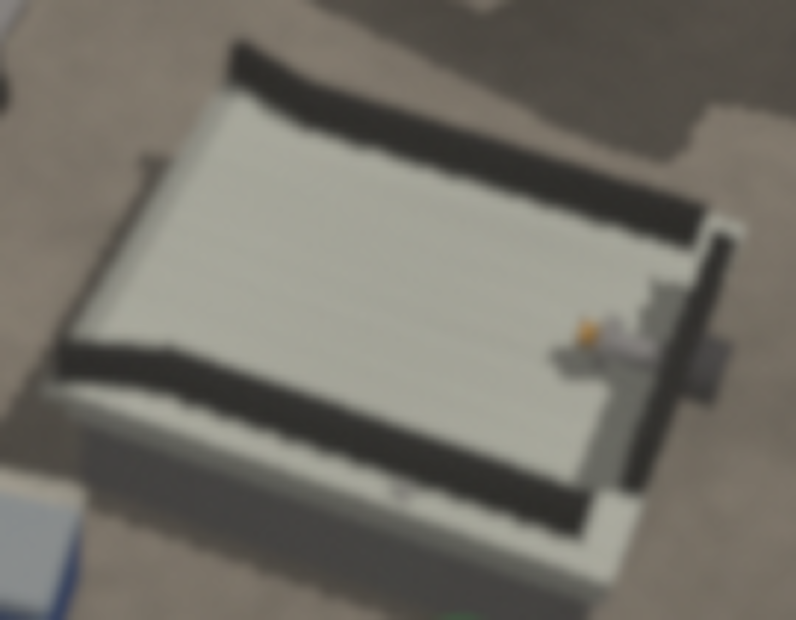

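```bash
cat > fit.py <<'E'
from h import *
from scipy.optimize import least_squares
C={n:vision.calibration(n) for n in ['top','scene']}
def proj(n,P):
    c=C[n]; r,_=cv2.Rodrigues(c['R']); return cv2.projectPoints(np.array(P,float),r,c['t'],c['K'],c['D'])[0][:,0]
def fit(obs,x0,fixz=None):
    # obs: list (cam, local pt, pixel)
    def f(p):
        x,y,z,a=p; R=np.array([[np.cos(a),-np.sin(a),0],[np.sin(a),np.cos(a),0],[0,0,1]])
        r=[(proj(n,[R@np.array(l,float)+[x,y,z]])[0]-px) for n,l,px in obs]
        r=np.concatenate(r)
        if fixz is not None: r=np.append(r,(z-fixz)*2)
        return r
    s=least_squares(f,x0); return s.x,s.fun.reshape(-1,2) if fixz is None else s.fun[:-1].reshape(-1,2)
def T(c,x0,y0,k): return np.array([x0+(c[0]+.5)/k-.5,y0+(c[1]+.5)/k-.5])
ts=lambda *c:T(c,310,215,5); td=lambda *c:T(c,155,195,5); ss=lambda *c:T(c,160,110,6); sd=lambda *c:T(c,275,145,5.9)
E
python3 - <<'E'
from fit import *
# local: +y loading (world +y approx), x -> world +x. z0 = top surface height
dock=[('top',(95,110,0),td(132,58)),('top',(-95,110,0),td(62,506)),('top',(-95,-110,-4),td(590,567)),('top',(95,-110,-4),td(637,118)),
('scene',(-95,110,0),sd(745,228)),('scene',(95,110,0),sd(607,585)),('scene',(95,-110,-4),sd(45,390))]
stand=[('top',(95,95,0),ts(85,57)),('top',(95,-95,0),ts(527,110)),('top',(-95,-95,0),ts(495,567)),('top',(-95,95,0),ts(40,508)),
('scene',(-95,95,0),ss(715,205)),('scene',(95,95,0),ss(510,505)),('scene',(95,-95,0),ss(98,362))]
tray=[('top',(68,80,22),ts(145,110)),('top',(68,-80,22),ts(520,180)),('top',(-68,-80,22),ts(478,505)),('top',(-68,80,22),ts(90,435)),
('scene',(-68,80,22),ss(648,208)),('scene',(68,80,22),ss(470,412)),('scene',(68,-80,22),ss(140,275))]
bar=[('top',(48,7,12),ts(465,215)),('top',(48,-7,12),ts(510,218)),('top',(-48,-7,12),ts(475,457)),('top',(-48,7,12),ts(428,452)),
('scene',(48,0,12),ss(197,193)),('scene',(-48,0,12),ss(325,62))]
for nm,o,x0 in [('dock',dock,(500,150,60,-.1)),('stand',stand,(450,-150,60,-.1)),('tray',tray,(450,-150,60,-.1)),('bar',bar,(450,-200,100,-.1))]:
    p,r=fit(o,x0); print(nm,p.round(3)); print(np.abs(r).round(1).tolist())
E
```

```text
dock [ 5.36313e+02  2.27543e+02  5.83940e+01 -1.40000e-01]
[[0.4, 0.0], [0.3, 0.1], [0.8, 0.2], [0.5, 0.1], [0.5, 0.3], [0.4, 0.1], [1.0, 0.5]]
stand [ 4.88324e+02 -6.79520e+01  5.91680e+01 -1.39000e-01]
[[0.6, 0.1], [0.2, 0.0], [0.1, 0.3], [0.9, 0.7], [0.2, 0.4], [0.1, 0.8], [1.8, 0.2]]
tray [ 4.88804e+02 -7.33580e+01  5.81050e+01 -2.06000e-01]
[[0.7, 0.4], [0.7, 0.2], [0.1, 1.2], [0.7, 0.2], [0.2, 0.8], [0.4, 0.6], [1.3, 0.7]]
bar [ 4.76520e+02 -1.29936e+02  1.04786e+02 -2.07000e-01]
[[0.9, 0.8], [1.1, 0.1], [1.0, 0.7], [1.3, 0.3], [0.7, 0.7], [0.8, 0.5]]
```

```bash
cat >> h.py <<'E'
from scipy.spatial.transform import Rotation as Ro
def goto(p,yaw=None,s=None,pitch=0.):
    s=s or readout.read_state(); R=Ro.from_euler('xyz',s['ee_rot']); Rm=R.as_matrix()
    d=Rm.T@(np.array(p)-s['tcp_pos'])/1000
    a=np.zeros(3)
    if yaw is not None:
        Rt=Ro.from_euler('xyz',[np.pi,0,yaw]); a=np.degrees((R.inv()*Rt).as_rotvec())/6
    print('now',s['time'],s['tcp_pos'].round(1),s['ee_rot'].round(4),'F',s['ft_force'].round(2),'M',s['moment'].round(2),'gap',round(s['finger_gap'],1)); print('shift',d.round(4),'turn',a.round(3))
E
python3 - <<'E'
from h import *
goto([520,150,230],2.934); goto([476.5,-130,200],2.934)
E
```

```text
now 0.15 [270.7 590.6 230.8] [-3.1406 -0.      2.7117] F [ 0.95 -0.7   0.56] M [ 0.07 -0.02 -0.04] gap 85.5
shift [-0.4102 -0.2966  0.0011] turn [-1.000e-02 -2.000e-03 -2.123e+00]
now 0.15 [270.7 590.6 230.8] [-3.1406 -0.      2.7117] F [ 0.95 -0.7   0.56] M [ 0.07 -0.02 -0.04] gap 85.5
shift [-0.4874 -0.5692  0.0314] turn [-1.000e-02 -2.000e-03 -2.123e+00]
```

{"op": "carry_out", "data": {"plan": [[[-0.2,-0.15,0,0,0,-1,0.085],[-0.41,-0.297,0,0,0,-2.12,0.085],[-0.41,-0.297,0,0,0,-2.12,0.085],[-0.41,-0.297,0,0,0,-2.12,0.085],[-0.41,-0.297,0,0,0,-2.12,0.085],[-0.41,-0.297,0,0,0,-2.12,0.085],[-0.41,-0.297,0,0,0,-2.12,0.085],[-0.41,-0.297,0,0,0,-2.12,0.085],[-0.41,-0.297,0,0,0,-2.12,0.085],[-0.41,-0.297,0,0,0,-2.12,0.085],[-0.41,-0.297,0,0,0,-2.12,0.085],[-0.487,-0.569,0.03,0,0,-2.12,0.085],[-0.487,-0.569,0.03,0,0,-2.12,0.085],[-0.487,-0.569,0.03,0,0,-2.12,0.085],[-0.487,-0.569,0.03,0,0,-2.12,0.085],[-0.487,-0.569,0.03,0,0,-2.12,0.085],[-0.487,-0.569,0.03,0,0,-2.12,0.085],[-0.487,-0.569,0.03,0,0,-2.12,0.085],[-0.487,-0.569,0.03,0,0,-2.12,0.085],[-0.487,-0.569,0.03,0,0,-2.12,0.085]]]}}

```text
time: 1.82
tcp_pos: [475.8, -134.4, 200.8]
ee_rot: [-3.14, -0.0, 2.93]
ft_force: [0.2, 1.0, 0.2]
finger_gap: 84.7
```

```bash
python3 - <<'E'
from h import *
goto([476.5,-130,180],2.934)
im=save('wrist','w1.png')
E
```

```text
now 1.8167 [ 475.8 -134.4  200.8] [-3.1397e+00 -2.0000e-04  2.9304e+00] F [0.2  1.01 0.24] M [ 0.04 -0.02  0.02] gap 84.7
shift [0.0002 0.0045 0.0208] turn [-0.018 -0.002 -0.035]
```

View pics/w1.png

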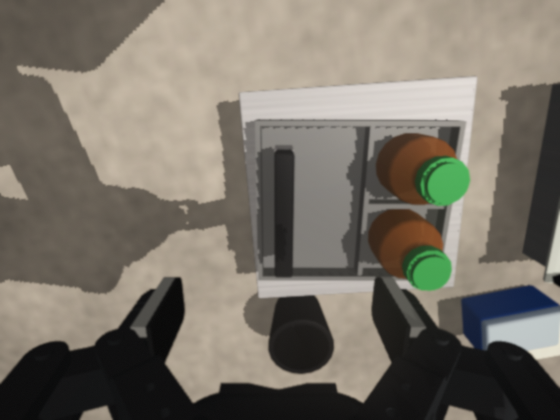

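```bash
cat >> h.py <<'E'
def wproj(s,P):
    c=vision.calibration('wrist'); R=Ro.from_euler('xyz',s['ee_rot']).as_matrix()
    T=np.eye(4);T[:3,:3]=R;T[:3,3]=s['tcp_pos']; M=np.linalg.inv(T@c['T_tool_cam'])
    r,_=cv2.Rodrigues(M[:3,:3]); return cv2.projectPoints(np.array(P,float),r,M[:3,3],c['K'],c['D'])[0][:,0]
def loc(x,y,z,a,L):
    R=np.array([[np.cos(a),-np.sin(a),0],[np.sin(a),np.cos(a),0],[0,0,1]]); return (R@np.array(L,float).T).T+[x,y,z]
E
python3 - <<'E'
from h import *
s=readout.read_state()
im=cv2.imread('pics/w1.png')
pts=np.vstack([loc(476.7,-130,104,-.2065,[(48,7,12),(48,-7,12),(-48,-7,12),(-48,7,12)]),loc(488.8,-73.4,60,-.2065,[(68,80,22),(68,-80,22),(-68,-80,22),(-68,80,22)]),
 loc(488.3,-68,60.5,-.1395,[(95,95,0),(95,-95,0),(-95,-95,0),(-95,95,0)])])
k=3
big=cv2.resize(im[70:310,230:490],None,fx=k,fy=k,interpolation=cv2.INTER_CUBIC)
for u,v in wproj(s,pts): cv2.circle(big,(int((u-230)*k),int((v-70)*k)),4,(0,0,255),1)
cv2.imwrite('pics/w1o.png',big)
E
```

```text
(no output)
```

View pics/w1o.png

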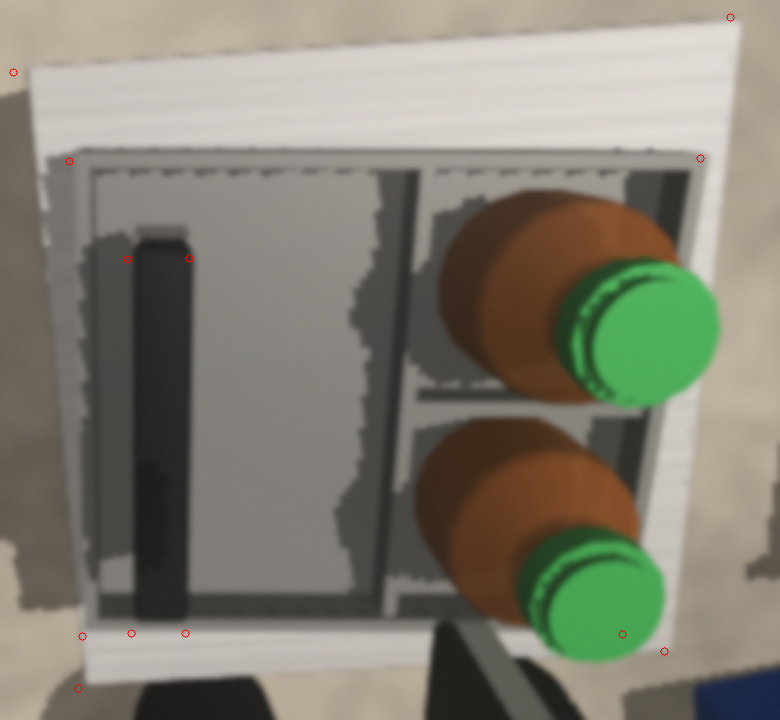

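The pictured bar, tray and stand agree with my model to within 1–2 mm, so I'm descending over the bar.

```bash
python3 - <<'E'
from h import *
goto([476.3,-129.5,87.5],2.935)
E
```

```text
now 1.8667 [ 475.8 -132.2  200.9] [-3.1405e+00 -7.0000e-04  2.9298e+00] F [0.82 0.16 0.15] M [-0.02 -0.01  0.01] gap 84.9
shift [0.     0.0029 0.1134] turn [-0.011 -0.007 -0.05 ]
```

{"op": "carry_out", "data": {"plan": [[[0,0.003,0.03,0,0,-0.05,0.085],[0,0.003,0.06,0,0,-0.05,0.085],[0,0.003,0.085,0,0,-0.05,0.085],[0,0.003,0.1,0,0,-0.05,0.085],[0,0.003,0.108,0,0,-0.05,0.085],[0,0.003,0.113,0,0,-0.05,0.085],[0,0.003,0.1135,0,0,-0.05,0.085],[0,0.003,0.1135,0,0,-0.05,0.085]]]}}

```text
time: 2.53
tcp_pos: [476.8, -129.2, 88.0]
ee_rot: [-3.14, -0.0, 2.935]
ft_force: [0.5, -0.2, -0.0]
finger_gap: 84.8
```

```bash
python3 - <<'E'
from h import *
goto([476.3,-129.5,87.5],2.935)
save('wrist','w2.png'); save('scene','s2.png')
cv2.imwrite('pics/s2c.png',cv2.resize(cv2.imread('pics/s2.png')[60:220,140:340],None,fx=4,fy=3.7))
E
```

```text
now 2.5333 [ 476.8 -129.2   88. ] [-3.1405 -0.      2.9354] F [ 0.48 -0.22 -0.04] M [-0.03 -0.03 -0.01] gap 84.8
shift [ 0.0004 -0.0004  0.0005] turn [-0.011 -0.     0.004]
```

View pics/w2.png

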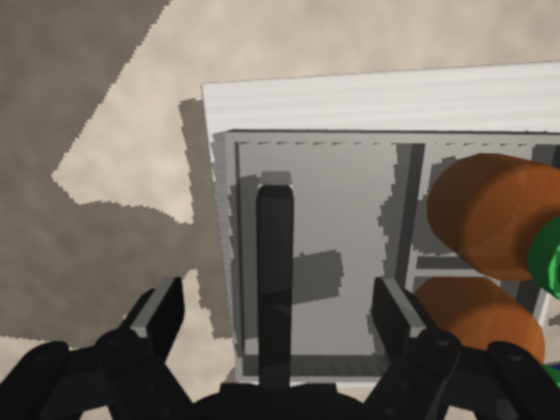

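View pics/s2c.png

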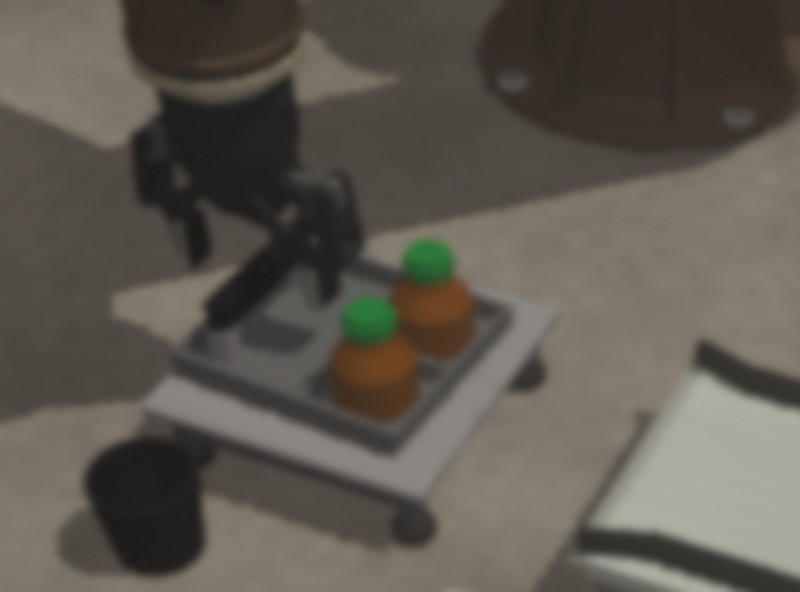

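```bash
python3 - <<'E'
from h import *
s=readout.read_state()
print(wproj(s,loc(476.7,-130,104,-.2065,[(48,7,12),(48,-7,12),(-48,-7,12),(-48,7,12),(0,0,12)])))
E
```

```text
[[294.33865044 406.93187051]
 [263.16457162 406.86627436]
 [259.32591548 201.36389107]
 [298.63910798 201.38749505]
 [278.85246399 316.09253883]]
```

{"op": "carry_out", "data": {"plan": [[[0.003,0,0.001,0,0,0,0.06],[0.003,0,0.001,0,0,0,0.04],[0.003,0,0.001,0,0,0,0.025],[0.003,0,0.001,0,0,0,0.02],[0.003,0,0.001,0,0,0,0.015],[0.003,0,0.001,0,0,0,0.01],[0.003,0,0.001,0,0,0,0.005],[0.003,0,0.001,0,0,0,0.0],[0.003,0,0.001,0,0,0,0.0],[0.003,0,0.001,0,0,0,0.0]]], "newtons": 40}}

```text
time: 3.47
tcp_pos: [474.2, -129.0, 87.6]
ee_rot: [-3.14, 0.001, 2.935]
ft_force: [-0.9, -1.9, 5.8]
finger_gap: 13.3
```

```bash
python3 - <<'E'
from h import *
goto([476.3,-129.5,87.5],2.935)
save('wrist','w3.png'); save('scene','s3.png')
cv2.imwrite('pics/s3c.png',cv2.resize(cv2.imread('pics/s3.png')[80:220,150:300],None,fx=4.5,fy=4.2))
E
```

```text
now 3.4667 [ 474.2 -129.    87.6] [-3.1402e+00  1.2000e-03  2.9350e+00] F [-0.94 -1.92  5.78] M [-0.21  0.28 -0.16] gap 13.3
shift [-0.0021 -0.0001  0.0001] turn [-0.013  0.011 -0.   ]
```

View pics/w3.png

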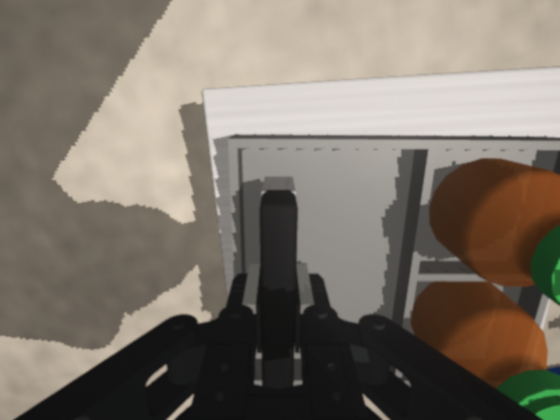

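View pics/s3c.png

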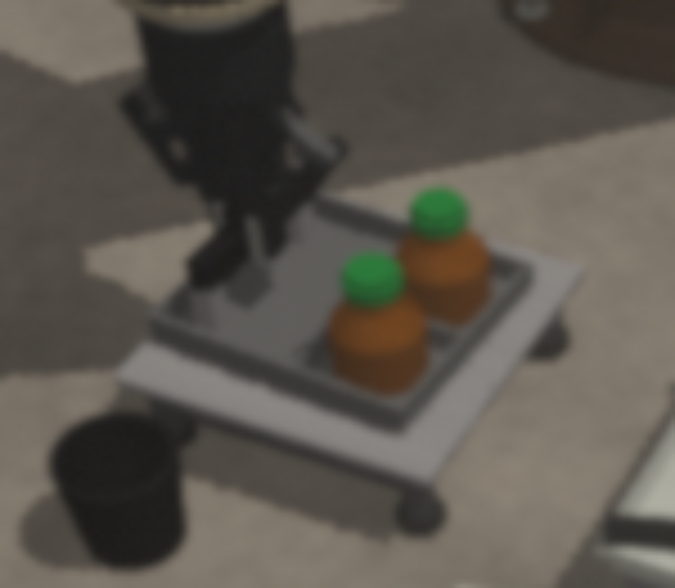

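```bash
python3 - <<'E'
from h import *
s=readout.read_state()
k=4; x0,y0=195,80
big=cv2.resize(cv2.imread('pics/w3.png')[y0:y0+145,x0:x0+195],None,fx=k,fy=k,interpolation=cv2.INTER_CUBIC)
a=-.2066; u=np.array([-np.sin(a),np.cos(a),0]); 
b=np.array([474.2,-129,0])
o=b+58*u
P=np.vstack([loc(o[0],o[1],61,a,[(-48,-65,54),(-48,-51,54),(-68,-80,22),(-68,0,22),(-68,-80,0)]),loc(488.3,-68,61,-.1395,[(-95,-95,0),(-95,-20,0)])])
pr=wproj(s,P); print(pr.round(1))
for q in pr: cv2.circle(big,tuple(int(v) for v in (q-[x0,y0])*k),4,(0,0,255),1)
cv2.imwrite('pics/w3o.png',big)
E
```

```text
[[261.1 201.7]
 [300.3 201.7]
 [229.2 136.2]
 [415.3 136.3]
 [235.6 132.1]
 [199.2  90.9]
 [357.4  79.5]]
```

View pics/w3o.png

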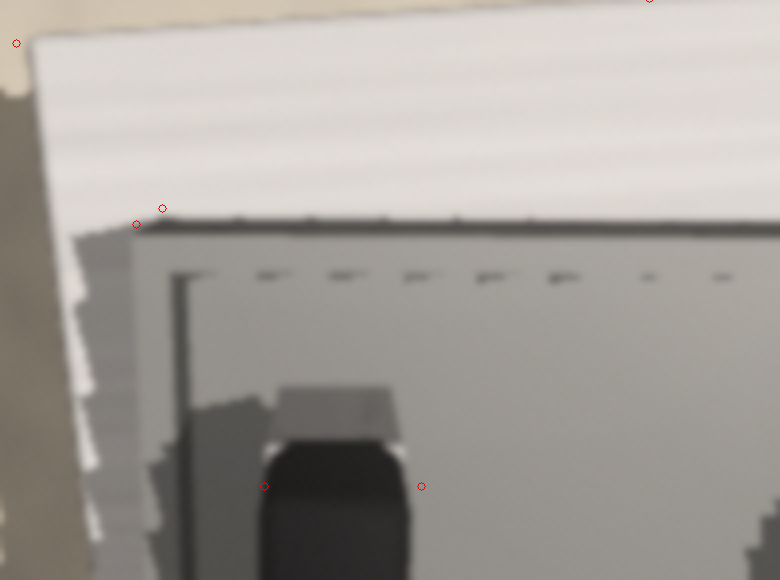

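{"op": "carry_out", "data": {"plan": [[[0,0,0,0,0,0,0],[0,0,0,0,0,0,0],[0,0,0,0,0,0,0],[0,0,0,0,0,0,0]]], "newtons": 115}}

```text
time: 3.9
tcp_pos: [474.2, -129.0, 87.7]
ee_rot: [-3.14, 0.001, 2.935]
ft_force: [-1.2, -0.7, 7.3]
finger_gap: 12.4
```

```bash
python3 - <<'E'
from h import *
goto([487.6,-110.7,87.6],3.0016)
E
```

```text
now 3.9 [ 474.2 -129.    87.7] [-3.1402e+00  1.2000e-03  2.9348e+00] F [-1.2  -0.74  7.35] M [ 0.11  0.29 -0.15] gap 12.4
shift [-0.0093  0.0207  0.0001] turn [-0.013  0.011 -0.638]
```

{"op": "carry_out", "data": {"plan": [[[-0.001,0.002,0,0,0,-0.06,0],[-0.002,0.004,0,0,0,-0.12,0],[-0.003,0.006,0,0,0,-0.2,0],[-0.004,0.009,0,0,0,-0.28,0],[-0.005,0.011,0,0,0,-0.36,0],[-0.006,0.014,0,0,0,-0.44,0],[-0.0075,0.017,0,0,0,-0.52,0],[-0.0085,0.019,0,0,0,-0.58,0],[-0.0093,0.0207,0,0,0,-0.64,0],[-0.0093,0.0207,0,0,0,-0.64,0],[-0.0093,0.0207,0,0,0,-0.64,0]]]}}

```text
time: 4.82
tcp_pos: [487.9, -110.5, 87.8]
ee_rot: [-3.14, 0.001, 3.002]
ft_force: [-0.4, -0.1, 2.9]
finger_gap: 12.1
```

```bash
python3 - <<'E'
from h import *
goto([487.6,-110.7,87.6],3.0016)
save('top','t4.png'); save('wrist','w4.png'); 
cv2.imwrite('pics/t4c.png',cv2.resize(cv2.imread('pics/t4.png')[190:330,160:420],None,fx=3,fy=3,interpolation=cv2.INTER_CUBIC))
E
```

```text
now 4.8167 [ 487.9 -110.5   87.8] [-3.1402e+00  1.5000e-03  3.0021e+00] F [-0.4  -0.13  2.91] M [0.09 0.03 0.15] gap 12.1
shift [ 0.0002 -0.0002  0.0002] turn [-0.013  0.014  0.005]
```

View pics/t4c.png

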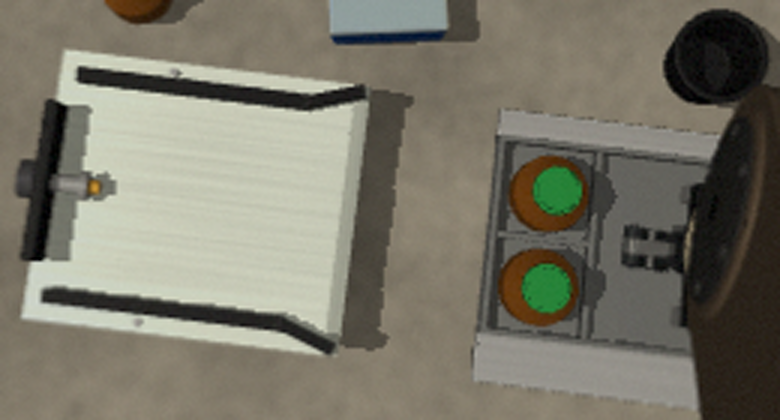

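View pics/w4.png

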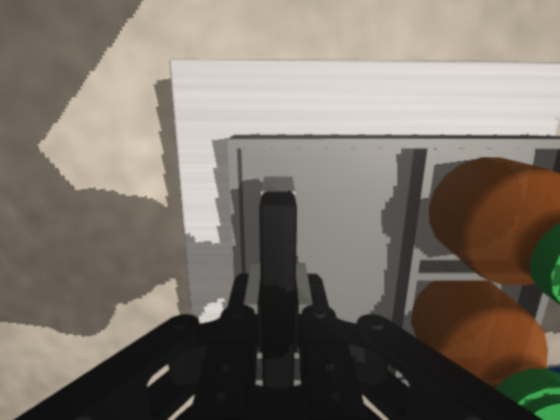

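```bash
python3 - <<'E'
from fit import *
im=cv2.imread('pics/t4.png'); k=5
def ov(x0,y0,w,h,segs,f):
    b=cv2.resize(im[y0:y0+h,x0:x0+w],None,fx=k,fy=k,interpolation=cv2.INTER_CUBIC)
    for A,col in segs:
        q=proj('top',A); q=((q+.5-[x0,y0])*k-.5).round().astype(int)
        cv2.line(b,tuple(map(int,q[0])),tuple(map(int,q[1])),col,1)
    cv2.imwrite('pics/'+f,b)
D=(536.3,227.5,60,-.14)
g=[]
for s in (-1,1):
    g.append((loc(*D,[(72*s,-55,18),(72*s,95,18)]),(0,0,255)))
    g.append((loc(*D,[(72*s,-55,0),(72*s,95,0)]),(0,255,0)))
g.append((loc(*D,[(0,-110,0),(0,110,0)]),(255,0,0)))
g.append((loc(*D,[(-95,-100,0),(95,-100,0)]),(255,0,0)))
ov(160,195,140,120,g,'o_dock.png')
s=readout.read_state(); p=s['tcp_pos']; a=s['ee_rot'][2]-np.pi; u=np.array([-np.sin(a),np.cos(a),0]); o=p+58*u
t=[(loc(o[0],o[1],61,a,[A,B]),(0,0,255)) for A,B in [((68,-80,22),(68,80,22)),((-68,-80,22),(-68,80,22)),((-68,80,22),(68,80,22))]]
t+=[(loc(490.5+.0,-66,60.5,-.1395,[(-95,95,0),(95,95,0)]),(255,0,0))]
ov(310,215,120,120,t,'o_tray.png')
E
```

```text
(no output)
```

View pics/o_dock.png

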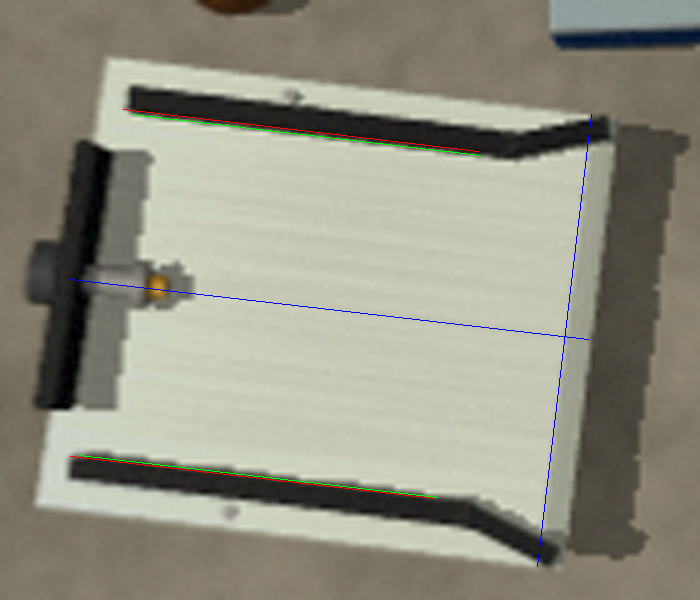

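View pics/o_tray.png

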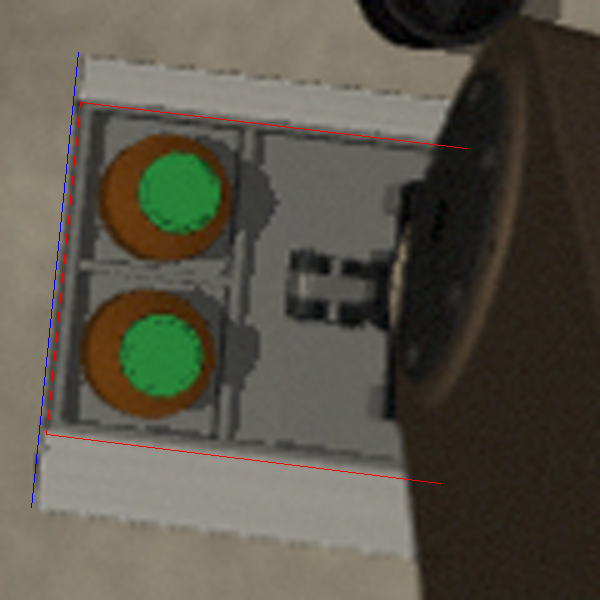

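{"op": "carry_out", "data": {"plan": [[[0,0.002,0,0,0,0,0],[0,0.006,0,0,0,0,0],[0,0.011,0,0,0,0,0],[0,0.016,0,0,0,0,0],[0,0.021,0,0,0,0,0],[0,0.026,0,0,0,0,0],[0,0.031,0,0,0,0,0],[0,0.036,0,0,0,0,0],[0,0.041,0,0,0,0,0],[0,0.046,0,0,0,0,0],[0,0.051,0,0,0,0,0],[0,0.056,0,0,0,0,0],[0,0.061,0,0,0,0,0],[0,0.066,0,0,0,0,0],[0,0.07,0,0,0,0,0],[0,0.073,0,0,0,0,0],[0,0.075,0,0,0,0,0],[0,0.075,0,0,0,0,0]]]}}

```text
time: 6.42
tcp_pos: [498.5, -36.2, 87.9]
ee_rot: [-3.14, 0.002, 3.002]
ft_force: [-0.6, -1.9, 3.9]
finger_gap: 12.4
```

```bash
python3 - <<'E'
from h import *
u=np.array([.1395,.9902]);n=np.array([.9902,-.1395])
s=readout.read_state(); goto([520,0,87],3.0016); print('u,n',u@s['tcp_pos'][:2],n@s['tcp_pos'][:2])
save('scene','s5.png'); save('wrist','w5.png')
cv2.imwrite('pics/s5c.png',cv2.resize(cv2.imread('pics/s5.png')[90:240,170:410],None,fx=3.2,fy=3.2,interpolation=cv2.INTER_CUBIC))
E
```

```text
now 6.4167 [498.5 -36.2  87.9] [-3.140e+00  2.100e-03  3.002e+00] F [-0.56 -1.91  3.94] M [-0.36  0.09  0.02] gap 12.4
shift [-0.0162  0.0388  0.0008] turn [-0.015  0.02   0.004]
u,n 33.698300704707975 498.71339628800956
```

View pics/s5c.png

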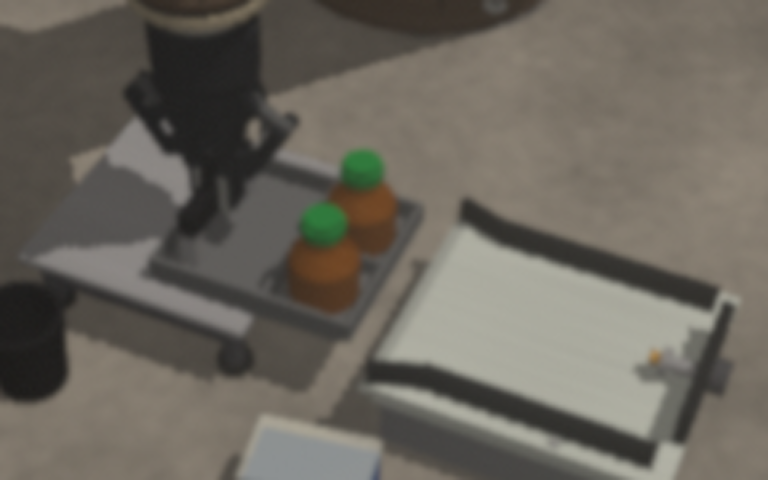

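View pics/w5.png

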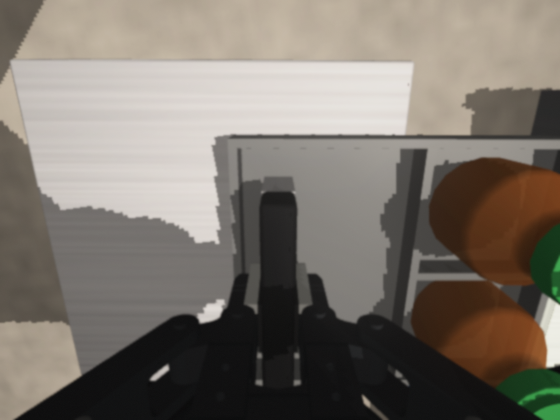

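{"op": "carry_out", "data": {"plan": [[[0,0.002,0,0,0,0,0],[0,0.006,0,0,0,0,0],[0,0.01,0,0,0,0,0],[0,0.014,0,0,0,0,0],[0,0.018,0,0,0,0,0],[0,0.022,0,0,0,0,0],[0,0.026,0,0,0,0,0],[0,0.03,0,0,0,0,0],[0,0.034,0,0,0,0,0],[0,0.038,0,0,0,0,0],[0,0.042,0,0,0,0,0],[0,0.046,0,0,0,0,0],[0,0.049,0,0,0,0,0],[0,0.05,0,0,0,0,0],[0,0.05,0,0,0,0,0]]]}}

```text
time: 7.77
tcp_pos: [505.6, 13.1, 87.9]
ee_rot: [-3.14, 0.002, 3.002]
ft_force: [-1.7, -5.8, 7.2]
finger_gap: 12.6
```

```bash
python3 - <<'E'
from h import *
u=np.array([.1395,.9902]);n=np.array([.9902,-.1395])
s=readout.read_state(); goto([520,0,87],3.0016); print('u,n',u@s['tcp_pos'][:2],n@s['tcp_pos'][:2])
save('scene','s6.png'); save('wrist','w6.png'); save('top','t6.png')
cv2.imwrite('pics/s6c.png',cv2.resize(cv2.imread('pics/s6.png')[90:240,170:410],None,fx=3.2,fy=3.2,interpolation=cv2.INTER_CUBIC))
cv2.imwrite('pics/t6c.png',cv2.resize(cv2.imread('pics/t6.png')[190:330,160:420],None,fx=3,fy=3,interpolation=cv2.INTER_CUBIC))
E
```

```text
now 7.7667 [505.6  13.1  87.9] [-3.1398e+00  2.3000e-03  3.0022e+00] F [-1.67 -5.77  7.24] M [-1.5   0.23  0.06] gap 12.6
shift [-0.016 -0.011  0.001] turn [-0.017  0.022  0.006]
u,n 83.50197345296498 498.8517872235654
```

View pics/s6c.png

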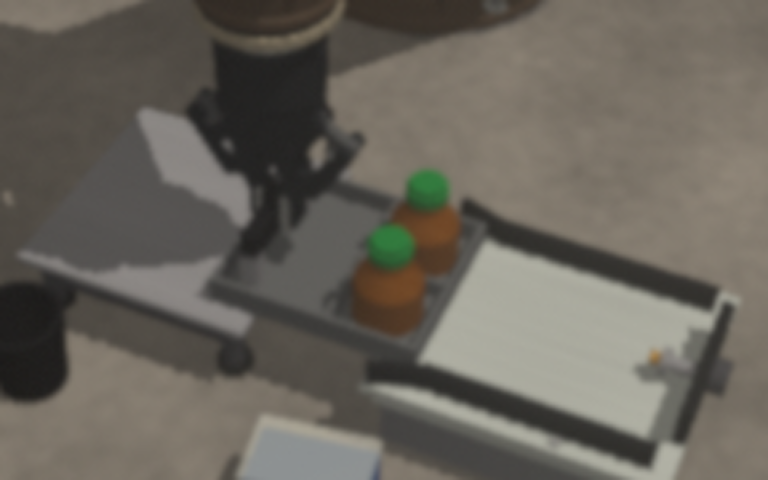

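View pics/t6c.png

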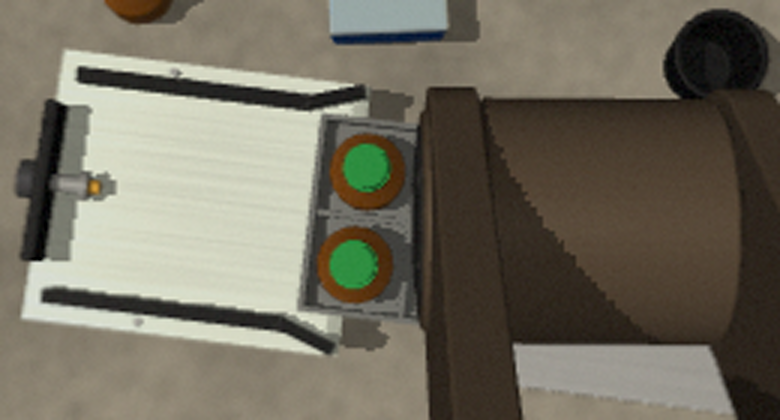

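{"op": "carry_out", "data": {"plan": [[[0,0.002,0,0,0,0,0],[0,0.005,0,0,0,0,0],[0,0.009,0,0,0,0,0],[0,0.013,0,0,0,0,0],[0,0.017,0,0,0,0,0],[0,0.021,0,0,0,0,0],[0,0.025,0,0,0,0,0],[0,0.029,0,0,0,0,0],[0,0.033,0,0,0,0,0],[0,0.037,0,0,0,0,0],[0,0.041,0,0,0,0,0],[0,0.045,0,0,0,0,0],[0,0.048,0,0,0,0,0],[0,0.05,0,0,0,0,0],[0,0.05,0,0,0,0,0]]]}}

```text
time: 9.17
tcp_pos: [512.5, 63.0, 87.8]
ee_rot: [-3.14, 0.002, 3.002]
ft_force: [0.2, 0.4, -9.1]
finger_gap: 12.6
```

```bash
cat > chk.py <<'E'
from h import *
import sys
u=np.array([.1395,.9902]);n=np.array([.9902,-.1395])
s=readout.read_state(); goto([520,0,87],3.0016); print('u,n',u@s['tcp_pos'][:2],n@s['tcp_pos'][:2],'Fu,Fn',u@s['ft_force'][:2],n@s['ft_force'][:2])
k=sys.argv[1]
save('scene',f's{k}.png'); 
cv2.imwrite(f'pics/s{k}c.png',cv2.resize(cv2.imread(f'pics/s{k}.png')[90:240,170:410],None,fx=3.2,fy=3.2,interpolation=cv2.INTER_CUBIC))
E
python3 chk.py 7
```

```text
now 9.1667 [512.5  63.   87.8] [-3.1401e+00  2.2000e-03  3.0023e+00] F [ 0.19  0.35 -9.15] M [-0.71  0.15 -0.01] gap 12.6
shift [-0.0161 -0.0614  0.0009] turn [-0.015  0.021  0.007]
u,n 133.891581149645 498.7296393422974 Fu,Fn 0.37412269158221045 0.1341543265142175
```

View pics/s7c.png

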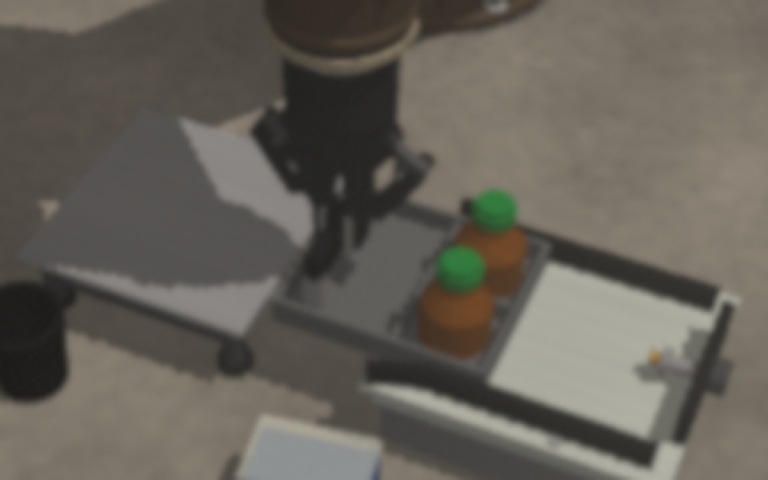

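{"op": "carry_out", "data": {"plan": [[[0,0,0.0005,0,0,0,0],[0,0,0.001,0,0,0,0],[0,0,0.001,0,0,0,0]]]}}

```text
time: 9.47
tcp_pos: [512.4, 62.6, 86.7]
ee_rot: [-3.14, 0.002, 3.002]
ft_force: [-0.1, -0.1, -8.6]
finger_gap: 12.1
```

{"op": "carry_out", "data": {"plan": [[[0,0,0.0005,0,0,0,0],[0,0,0.001,0,0,0,0],[0,0,0.001,0,0,0,0]]]}}

```text
time: 9.72
tcp_pos: [512.5, 62.5, 85.7]
ee_rot: [-3.14, 0.002, 3.002]
ft_force: [0.3, -1.8, -4.5]
finger_gap: 12.1
```

{"op": "carry_out", "data": {"plan": [[[0,0,0.0003,0,0,0,0],[0,0,0.0006,0,0,0,0],[0,0,0.0006,0,0,0,0]]]}}

```text
time: 9.97
tcp_pos: [512.6, 62.4, 85.2]
ee_rot: [-3.14, 0.002, 3.002]
ft_force: [-1.4, -3.6, -1.8]
finger_gap: 12.3
```

```bash
python3 chk.py 8
```

```text
now 9.9667 [512.6  62.4  85.2] [-3.1399e+00  2.3000e-03  3.0020e+00] F [-1.42 -3.55 -1.78] M [-0.6   0.27  0.04] gap 12.3
shift [-0.0161 -0.0607 -0.0016] turn [-0.016  0.022  0.003]
u,n 133.25216112123107 498.8372369282618 Fu,Fn -3.715004071596452 -0.9130448875864214
```

{"op": "carry_out", "data": {"plan": [[[0,0.002,0,0,0,0,0],[0,0.005,0,0,0,0,0],[0,0.009,0,0,0,0,0],[0,0.013,0,0,0,0,0],[0,0.017,0,0,0,0,0],[0,0.021,0,0,0,0,0],[0,0.025,0,0,0,0,0],[0,0.029,0,0,0,0,0],[0,0.033,0,0,0,0,0],[0,0.037,0,0,0,0,0],[0,0.039,0,0,0,0,0],[0,0.04,0,0,0,0,0],[0,0.04,0,0,0,0,0]]]}}

```text
time: 11.1
tcp_pos: [518.2, 102.4, 85.1]
ee_rot: [-3.14, 0.002, 3.002]
ft_force: [0.1, 2.0, -2.8]
finger_gap: 12.1
```

```bash
python3 chk.py 9; python3 - <<'E'
from h import *
save('top','t9.png')
cv2.imwrite('pics/t9c.png',cv2.resize(cv2.imread('pics/t9.png')[190:330,160:420],None,fx=3,fy=3,interpolation=cv2.INTER_CUBIC))
E
```

```text
now 11.1 [518.2 102.4  85.1] [-3.1402e+00  2.4000e-03  3.0020e+00] F [ 0.13  1.97 -2.78] M [0.4  0.12 0.09] gap 12.1
shift [-0.016  -0.1012 -0.0017] turn [-0.013  0.023  0.004]
u,n 173.68069664850145 498.8396517099415 Fu,Fn 1.9706450049207662 -0.14915860211810889
```

View pics/s9c.png

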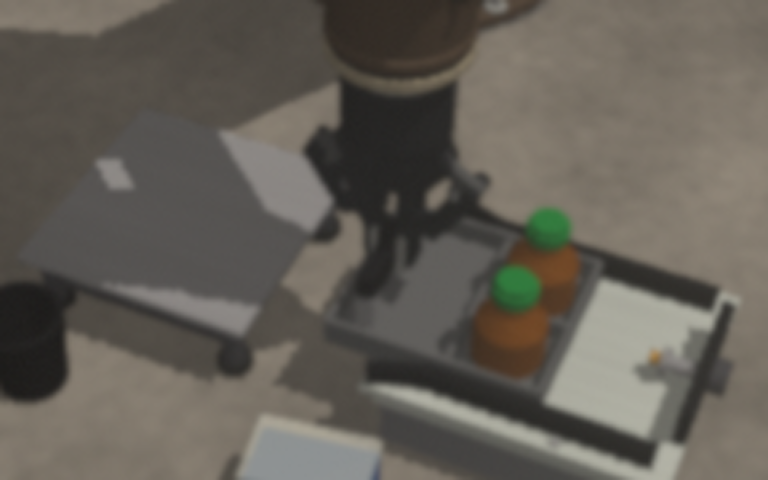

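View pics/t9c.png

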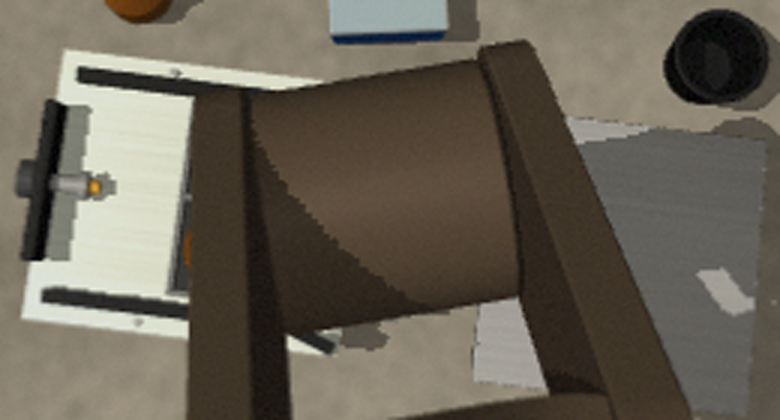

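```bash
python3 - <<'E'
from fit import *
c=C['top']
for nm,px,z in [('collar',td(172,287),75),('pin tip',td(192,287),75),('collar t9',(160+82/3,190+187/3),75)]:
    q=cv2.undistortPoints(np.array([[px]],float),c['K'],c['D'])[0,0]
    d=c['R'].T@np.array([q[0],q[1],1]); o=-c['R'].T@c['t']; P=o+d*(z-o[2])/d[2]
    print(nm,P.round(1),'u',.1395*P[0]+.9902*P[1])
E
```

```text
collar [546.4 301.3  75. ] u 374.5752856377269
pin tip [546.2 293.   75. ] u 366.3485680917478
collar t9 [545.8 304.7  75. ] u 377.8991458052318
```

{"op": "carry_out", "data": {"plan": [[[0,0.002,0,0,0,0,0],[0,0.005,0,0,0,0,0],[0,0.009,0,0,0,0,0],[0,0.013,0,0,0,0,0],[0,0.017,0,0,0,0,0],[0,0.021,0,0,0,0,0],[0,0.025,0,0,0,0,0],[0,0.029,0,0,0,0,0],[0,0.033,0,0,0,0,0],[0,0.037,0,0,0,0,0],[0,0.04,0,0,0,0,0],[0,0.043,0,0,0,0,0],[0,0.045,0,0,0,0,0],[0,0.045,0,0,0,0,0]]]}}

```text
time: 12.37
tcp_pos: [524.5, 147.5, 85.1]
ee_rot: [-3.141, 0.003, 3.002]
ft_force: [-0.6, 3.0, -0.4]
finger_gap: 12.4
```

```bash
python3 chk.py 10
```

```text
now 12.3667 [524.5 147.5  85.1] [-3.1406e+00  2.6000e-03  3.0021e+00] F [-0.55  2.97 -0.45] M [0.38 0.3  0.1 ] gap 12.4
shift [-0.016  -0.1467 -0.0017] turn [-0.009  0.025  0.005]
u,n 219.20998077582908 498.81920864968293 Fu,Fn 2.858948488015053 -0.9618808365232248
```

View pics/s10c.png

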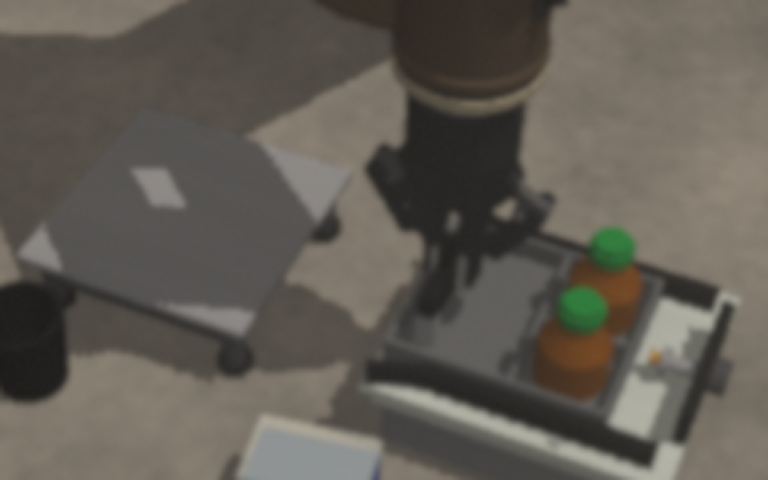

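{"op": "carry_out", "data": {"plan": [[[0,0.001,0,0,0,0,0],[0,0.002,0,0,0,0,0],[0,0.003,0,0,0,0,0],[0,0.004,0,0,0,0,0],[0,0.005,0,0,0,0,0],[0,0.006,0,0,0,0,0],[0,0.007,0,0,0,0,0],[0,0.008,0,0,0,0,0]]]}}

```text
time: 13.08
tcp_pos: [525.6, 155.2, 85.1]
ee_rot: [-3.141, 0.003, 3.002]
ft_force: [-1.0, -6.1, 1.0]
finger_gap: 12.3
```

{"op": "carry_out", "data": {"plan": [[[0,0.0005,0,0,0,0,0],[0,0.001,0,0,0,0,0],[0,0.0015,0,0,0,0,0],[0,0.002,0,0,0,0,0]]]}}

```text
time: 13.42
tcp_pos: [525.9, 157.0, 85.1]
ee_rot: [-3.14, 0.002, 3.002]
ft_force: [-0.5, -6.1, 1.0]
finger_gap: 12.5
```

{"op": "carry_out", "data": {"plan": [[[0,0.0005,0,0,0,0,0],[0,0.001,0,0,0,0,0],[0,0.0015,0,0,0,0,0],[0,0.002,0,0,0,0,0]]]}}

```text
time: 13.75
tcp_pos: [526.1, 158.7, 85.1]
ee_rot: [-3.14, 0.002, 3.002]
ft_force: [-0.9, -5.5, 1.3]
finger_gap: 12.3
```

{"op": "carry_out", "data": {"plan": [[[0,0.0005,0,0,0,0,0],[0,0.001,0,0,0,0,0],[0,0.0015,0,0,0,0,0],[0,0.002,0,0,0,0,0]]]}}

```text
time: 14.08
tcp_pos: [526.3, 160.4, 85.1]
ee_rot: [-3.14, 0.002, 3.001]
ft_force: [-0.9, -6.8, 1.1]
finger_gap: 11.9
```

{"op": "carry_out", "data": {"plan": [[[0,0.0005,0,0,0,0,0],[0,0.001,0,0,0,0,0],[0,0.0015,0,0,0,0,0],[0,0.002,0,0,0,0,0]]]}}

```text
time: 14.42
tcp_pos: [526.6, 162.1, 85.1]
ee_rot: [-3.139, 0.002, 3.001]
ft_force: [-0.7, -6.5, 2.2]
finger_gap: 12.1
```

{"op": "carry_out", "data": {"plan": [[[0,0.0005,0,0,0,0,0],[0,0.001,0,0,0,0,0],[0,0.0015,0,0,0,0,0]]]}}

```text
time: 14.67
tcp_pos: [526.7, 163.3, 85.1]
ee_rot: [-3.139, 0.002, 3.001]
ft_force: [-1.0, -6.2, 2.5]
finger_gap: 12.4
```

{"op": "carry_out", "data": {"plan": [[[0,0.0005,0,0,0,0,0],[0,0.001,0,0,0,0,0],[0,0.0015,0,0,0,0,0]]]}}

```text
time: 14.92
tcp_pos: [526.8, 164.4, 85.1]
ee_rot: [-3.139, 0.002, 3.001]
ft_force: [-0.5, -7.4, 2.5]
finger_gap: 12.0
```

{"op": "carry_out", "data": {"plan": [[[0,0.0005,0,0,0,0,0],[0,0.001,0,0,0,0,0],[0,0.0015,0,0,0,0,0]]]}}

```text
time: 15.17
tcp_pos: [526.7, 164.9, 85.1]
ee_rot: [-3.137, 0.001, 3.001]
ft_force: [-1.7, -17.5, 5.4]
finger_gap: 12.2
```

{"op": "carry_out", "data": {"plan": [[[0,0.0008,0,0,0,0,0],[0,0.0008,0,0,0,0,0],[0,0.0008,0,0,0,0,0],[0,0.0008,0,0,0,0,0],[0,0.0008,0,0,0,0,0]]]}}

```text
time: 15.58
tcp_pos: [526.7, 164.9, 85.1]
ee_rot: [-3.137, 0.001, 3.001]
ft_force: [-0.5, -11.8, 3.5]
finger_gap: 12.4
```

```bash
python3 chk.py 11
```

```text
now 15.5833 [526.7 164.9  85.1] [-3.1366e+00  9.0000e-04  3.0012e+00] F [ -0.52 -11.84   3.46] M [-1.69  0.01 -0.06] gap 12.4
shift [-0.0164 -0.1642 -0.001 ] turn [-0.048  0.009 -0.004]
u,n 236.74509750062305 498.5550703597286 Fu,Fn -11.792566987817345 1.1368525028453211
```

View pics/s11c.png

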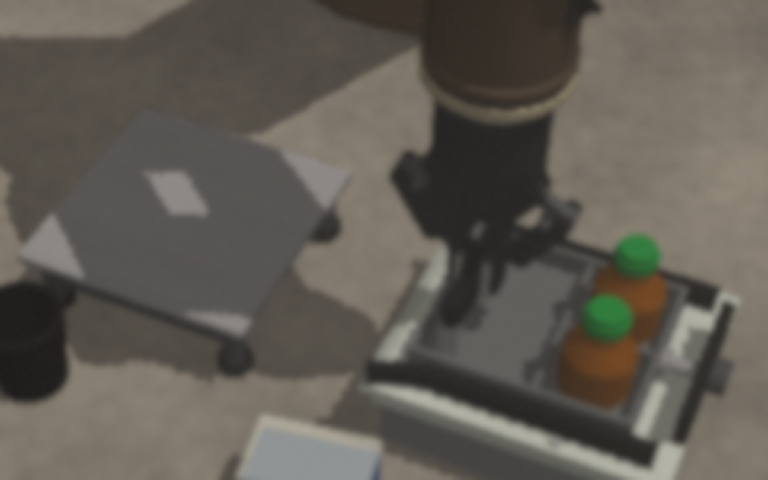

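{"op": "carry_out", "data": {"plan": [[[0,0.0007,0,0,0,0,0],[0,0.001,0,0,0,0,0],[0,0.0013,0,0,0,0,0],[0,0.0013,0,0,0,0,0],[0,0.0013,0,0,0,0,0],[0,0.0013,0,0,0,0,0],[0,0.0013,0,0,0,0,0]]]}}

```text
time: 16.22
tcp_pos: [526.6, 165.0, 85.2]
ee_rot: [-3.135, 0.0, 3.001]
ft_force: [-1.1, -16.4, 5.6]
finger_gap: 12.2
```

{"op": "carry_out", "data": {"plan": [[[0,0.0006,0,0,0,0,0],[0,0.0004,0,0,0,0,0],[0,0.0003,0,0,0,0,0],[0,0.0003,0,0,0,0,0]]], "newtons": 40}}

```text
time: 16.55
tcp_pos: [526.6, 164.9, 85.2]
ee_rot: [-3.135, 0.0, 3.001]
ft_force: [-0.5, -7.0, 2.2]
finger_gap: 12.2
```

{"op": "carry_out", "data": {"plan": [[[0,0.0002,0,0,0,0,0.012],[0,0.0002,0,0,0,0,0.015],[0,0.0002,0,0,0,0,0.02],[0,0.0002,0,0,0,0,0.03],[0,0.0002,0,0,0,0,0.045],[0,0.0002,0,0,0,0,0.055],[0,0.0002,0,0,0,0,0.055],[0,0.0002,0,0,0,0,0.055]]]}}

```text
time: 17.22
tcp_pos: [526.7, 165.2, 85.2]
ee_rot: [-3.135, 0.0, 3.001]
ft_force: [-0.6, 0.3, -0.2]
finger_gap: 55.0
```

```bash
python3 chk.py 12; python3 -c "
from h import *
save('wrist','w12.png')"
```

```text
now 17.2167 [526.7 165.2  85.2] [-3.1350e+00  4.0000e-04  3.0009e+00] F [-0.59  0.32 -0.18] M [-0.02  0.02  0.03] gap 55.0
shift [-0.0165 -0.1645 -0.0007] turn [-0.063  0.004 -0.007]
u,n 237.0258795179795 498.5166206146504 Fu,Fn 0.2316450583178833 -0.6300828353267572
```

View pics/w12.png

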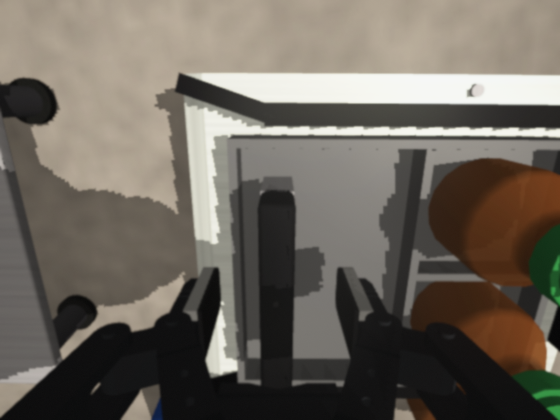

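Released cleanly with zero force. The tray lies parallel to the guides and the bar is free at column 277. I'm lifting straight up.

{"op": "carry_out", "data": {"plan": [[[0,0,-0.01,0,0,0,0.055],[0,0,-0.03,0,0,0,0.055],[0,0,-0.06,0,0,0,0.055],[0,0,-0.09,0,0,0,0.055],[0,0,-0.12,0,0,0,0.055],[0,-0.03,-0.15,0,0,0,0.055],[0,-0.07,-0.15,0,0,0,0.055],[0,-0.11,-0.15,0,0,0,0.055],[0,-0.15,-0.15,0,0,0,0.055],[0,-0.19,-0.15,0,0,0,0.055],[0,-0.2,-0.15,0,0,0,0.055],[0,-0.2,-0.15,0,0,0,0.055]]]}}

```text
time: 18.32
tcp_pos: [498.3, -34.5, 237.4]
ee_rot: [-3.135, 0.001, 2.997]
ft_force: [0.7, 0.4, -0.8]
finger_gap: 55.0
```

```bash
python3 chk.py 13; python3 -c "
from h import *
save('top','t13.png')
save('wrist','w13.png')
cv2.imwrite('pics/t13c.png',cv2.resize(cv2.imread('pics/t13.png')[195:315,155:295],None,fx=5,fy=5,interpolation=cv2.INTER_CUBIC))"
```

```text
now 18.3167 [498.3 -34.5 237.4] [-3.1346e+00  1.1000e-03  2.9975e+00] F [ 0.68  0.43 -0.77] M [-0.    0.05 -0.03] gap 55.0
shift [-0.0164  0.0384  0.1501] turn [-0.067  0.01  -0.039]
u,n 35.3119453316807 498.1921529885997 Fu,Fn 0.5174482435712153 0.6160450544467737
```

View pics/t13c.png

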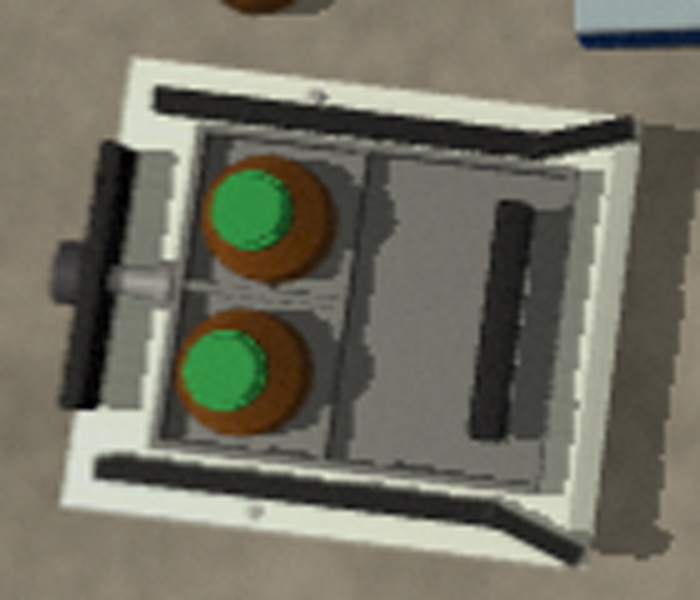

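View pics/s13c.png

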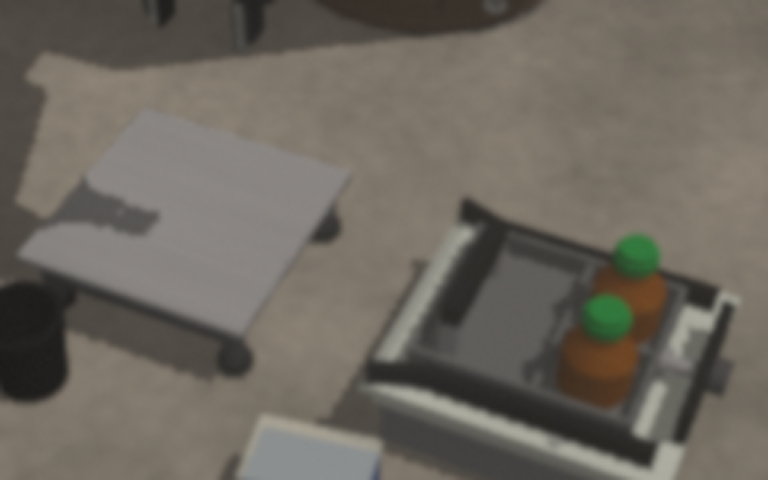

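The collar is flush with the nose at about (180,282) in the enlarged top view. No brass shows, both bottles are upright, and the tray sits midway between the guides. Handing in.

```bash
python3 -c "
from h import *
print(order.finish_job())"
```

```text
the job is handed in; nothing more can be done
None
```

The tray is home on the reader's deck against the end stop, released, with both bottles standing upright in their pockets. I handed the job in at about 18.5 s of the 54 s allowed; no verdict came back.

- **Crossing the gap:** I gripped the handle at 115 N, turned and shifted the tray on the stand to line up with the deck, and slid it across level. Pictures at stops along the way showed no sag or tilt. The deck is about 2 mm below the stand. The gripper carried the tray's full weight (about 9 N) for a moment as the tail left the stand. I then lowered it until it rested on the deck.
- **Seating on the collar:** I found the collar by feel, in the place the camera had predicted. The wrist read 12–17.5 N while pressing, held for about 1 s. Sliding friction was about 6 N, so the force on the stop was roughly 6–11 N. I had no direct reading of that force.
- **Release:** After opening, the wrist force was about zero, and the tray did not visibly move in the wrist picture.
- **Last checks:** The top and scene views showed the tray parallel and centred between the guides. The collar was flush with the nose, with no brass showing, which fits a pin that is pressed in. The bucket and tip box looked untouched, and the arm kept clear of the spare bottle. No check failed, though I could not measure the pin's depth directly.

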